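Slide the top sample plate off its stack into the inlet stage

TASK

Slide the top white plate sideways off the stack in the magazine and onto the blue inlet stage next to it, until it drops flat into the stage's pocket. Drag it gently, never lifting it or pressing it hard, and leave the other plates in the magazine and the glassware beyond where they are.

Things in the scene. Friction and masses are not known exactly. Their poses are not given: they have to be found in the camera images.
- plate_top_center (a point): Centre (half-way up) of the top plate of the stack: smooth flat white ceramic plate, 96 (its x) x 110 (its y) x 7 mm, about 170 g, with a printed grid of blue spots (no relief). z is its upper normal; the upper face is 3.5 mm above this point. It slides along its y. Plate on plate is slippery (friction about 0.2); fingertips grip it far better.
- plate_second_center (a point): Centre (half-way up) of the next plate, of the same make, directly under the top plate; must stay in the magazine. There are two more plates of the same kind under it.
- plate_low_center (a point): Centre of the third plate from the top, same make.
- magazine: Dark grey fixed magazine holding four plates; origin at the centre of its underside, y along the slide. 119 (x) x 121 (y) mm. Cavity 99 x 113 mm, floor 30 mm up; plates fill 30 to 58 mm. Walls at +x and -x, 10 mm thick, 64 mm high, guide the top plate. At +y and -y are only lips, 4 mm thick, 49 mm high: they hold back the second plate (upper face at 51 mm), not the top one.
- stage: Blue fixed inlet stage against the magazine's +y or -y side (compare positions), same yaw; origin at the centre of its underside, 125 mm from the magazine's. 122 (x) x 128 (y) mm. Pocket 102 x 116 mm, floor 45 mm up, between 10 mm thick fences at +x and -x (60 mm high) and 6 mm wide steel rims at +y and -y (49 mm high: the pocket is 4 mm deep there).
- stage_pocket (a point): Centre of the stage pocket's floor (45 mm above the table). A plate lying in the pocket has its centre 3.5 mm above this point; it has 3 mm of play either way.
- vial_block: Light grey fixed vial block, standing against the opposite side of the magazine from the stage; origin at the centre of its underside. 122 (x) x 128 (y) x 75 mm, with nine blue vial caps on top reaching 83 mm. It covers the rear edge of the top plate, leaving a gap of about 5 mm there.
- jar_mid (a point): Loose amber jar with white lid, 60 mm across, 65 mm high, half-way up; leave alone.
- beaker_mid (a point): Loose glass beaker, 60 mm across, 70 mm high, half-way up; leave alone.
- vial_bottle_mid (a point): Loose small glass bottle with blue cap, 40 mm across, 55 mm high, half-way up; leave alone.

How it is judged (in metres and radians):
At the end, for the whole second after the job is handed in: The former top plate lies at rest, flat, in the stage's pocket: centre within 7 mm of the pocket's, at most 1.5 mm too high, tilt under 0.02, aligned within 0.1 rad; the second and third plates are within 6 mm and the glassware within 15 mm of where they began (horizontal distance between plate_top_center and stage_pocket below 0.007 m and z of plate_top_center in the frame of stage_pocket below 0.005 m and angle between plate_top_center's own z axis and vertical below 0.02 rad and angle between the y axis of plate_top_center and the y axis of stage, either way round below 0.1 rad and linear speed of plate_top below 0.01 m/s and distance of each of plate_second_center, plate_low_center from where it was at the start of the episode below 0.006 m and distance of each of jar_mid, beaker_mid, vial_bottle_mid from where it was at the start of the episode below 0.015 m); the robot touches nothing.
It fails at once if the top plate is lifted more than 10 mm above where it lay (z of plate_top_center in the frame of magazine above 0.0645 m).
It fails at once if the fingers bear on the top plate with more than 50 N (contact force between the fingers and plate_top above 50 N).
It fails at once if the second or third plate is shifted more than 10 mm (distance of any of plate_second_center, plate_low_center from where it was at the start of the episode above 0.01 m).
It fails at once if glassware is pushed more than 30 mm (distance of any of jar_mid, beaker_mid, vial_bottle_mid from where it was at the start of the episode above 0.03 m).
It also fails if it takes over 51 s, if anything falls off the work surface, if the arm or the gripper's body presses on something with over 40 N, if the wrist force passes 120 N, or if a joint passes its speed limit or range.

ROBOT

A 6-joint arm with a two-finger parallel gripper is mounted at the origin on the work surface. World frame = base frame: x ahead of the robot, y to its left, z up, the work surface at z = 0. Lengths are in mm, angles in degrees, forces in N, time in s.
With the tool pointing down it reaches from about 350 to 925 mm from the base axis. Payload 6.4 kg.
Tool frame: the origin (TCP) lies where the fingers leave the gripper's body, on its centre line; the fingertips stand 97 mm ahead of it and the grasp point (between the pads) lies 78 mm ahead of it; z points along the fingers, y is the line along which they close (so a half turn about z gives the same grasp; the last joint's range is limited). The gripper opens to 94 mm and grips with 3 to 60 N. Pads are 16 mm wide; open, the fingers measure 119 mm over their backs; the gripper's body (75 mm by 177 mm) begins 78 mm behind the grasp point.
Start: joints at [60.441, 14.043, 89.255, -0, 76.702, -9.975], TCP at [217.867, 612.412, 302.655] pointing down, gripper open.
Joint ranges: [-179.41, 179.41], [-58.25, 129.5], [7.25, 145.43], [-54.29, 234.29], [11.92, 165.04], [-157.13, 157.13]. Speed limits (degrees/s): [147.25, 147.25, 180, 180, 180, 180].

INTERFACE

Orientations are given as [roll, pitch, yaw] about the fixed x, y, z axes, in that order (R = Rz(yaw) Ry(pitch) Rx(roll)).
In Python, from workcell import manip, eyes gives the robot as it stands.
- The arm moves only by the tool move_arm, never from a script. Its argument "deltas" is a list of rows, each an object of numbers: "x", "y", "z": the shift along the tool's x, y, z normalised to -1 to 1, where 1 is 0.025 m; "wx", "wy", "wz": the turn, a rotation vector about the tool's x, y, z normalised to -1 to 1, where 1 is 0.15 rad; "gripper": the closure, from 0 (fully open) to 1 (shut). A call has 1 to 20 rows; each row shifts and turns the commanded pose from where the row before left it, along the tool's axes as they then stand; what a row does not reach is not made up. A row lasts 1/10 s, in which the tool goes at most 50 mm and 8.59 degrees, less where a joint would pass 70% of its speed; a pose out of reach is approached as far as the arm can. A call with a number of a shift or a turn outside -1 to 1 is refused whole. A call with a gripper value outside its range is refused whole. The fingers move at their own pace and stop on an object; "grip_force" is the grip in N (left out, the last holds). Time passes only in rows, so rows that do not move let the fingers close. It gives the time, the measured TCP pose, the force, the opening and the grip force at its end, in the units of the state.
- manip.read_state(): the state, without advancing time (a new reading comes with each control period).
- eyes.get_image(name): name is "side" or "top"; returns a dict with "image" (400x640x3 uint8, red, green, blue), "vertical_fov" (degrees; the focal length in pixels is half the picture's height over the tangent of half this angle, whatever the lens; pixels are square), "cx", "cy" (the principal point, pixels), "D" ([k1, k2, p1, p2, k3] as OpenCV has them; the pictures are not rectified), "R" (3x3) and "t" (3): a world point X has camera coordinates R X + t. Camera axes: x right, y down, z forward; pixel columns grow to the right and rows downward; lengths in mm; the calibration is good to about 2 mm. A picture is of the moment at which its call begins. There is no depth.
- manip.hand_in(): hands the job in; it is judged then, once.
Trained networks look in a picture, given as the dict that the camera call returned (one of the last four; its "shot" number tells which), for a name from the list of things; names that differ only in an ending like _2 or _b are one class to them, and where a whole thing is asked for, a point or a joint stands for the part that bears it (a point fixed in the world has none). Each returns a list of dicts, best first, with "conf" (0 to 1); they miss things now and then, are a little off and sometimes report something else, mostly with a low value. They report only what shows in the picture. A call takes as long as a camera call.
- eyes.cut_out(picture, query): "mask" (400x640 bool, what is visible of it) and "position" ([column, row] in pixels, amid what is visible of it).
The state is a dict: "clock": time; "joint_positions": joint angles; "joint_velocities": joint speeds; "tau": joint torques, N m; "eef_pos": TCP position; "eef_rot": TCP orientation; "force": force on the tool from outside, world axes, zero at the start; "ft_torque": the same for the moment, N m; "grip_width": finger opening in mm; "grasp_force": force on a finger pad.
Only numpy, scipy, OpenCV 4.12 (cv2) and the standard library are available. Lean on these libraries where they do the work, as an engineer would, in place of code of your own. Each camera call takes 0.05 s, during which the arm holds its last target. There are 200 camera calls.

## Working session

There is one attempt and no reset: what is moved stays moved. The work goes in short steps, Python scripts to look and compute and a tool call to move; the robot and the scene stay as the last step left them, time stands still between calls to the robot, and variables do not carry over. Pictures are saved under pics/ and viewed, at most 10 in all, crops included, and the job is handed in when it is done.

Besides the shell and the picture viewer there is one more tool, called after "Call:" as name(argument=value, ...), one argument or row to a line, values as JSON. move_arm: Moves the arm, as the interface text tells. Its arguments: {"type":"object","properties":{"deltas":{"type":"array","items":{"type":"object","properties":{"x":{"type":"number"},"y":{"type":"number"},"z":{"type":"number"},"wx":{"type":"number"},"wy":{"type":"number"},"wz":{"type":"number"},"gripper":{"type":"number"}}}},"grip_force":{"type":"number"}},"required":["deltas"]}

```bash
mkdir -p pics; python3 - <<'E'
from workcell import manip, eyes
import cv2,numpy as np
s=manip.read_state(); print({k:np.round(v,2) for k,v in s.items()})
for n in ("side","top"):
    p=eyes.get_image(n); cv2.imwrite(f"pics/{n}0.png",p["image"][:,:,::-1])
    print(n,p["vertical_fov"],p["cx"],p["cy"],p["D"],np.round(p["R"],3).tolist(),np.round(p["t"],1))
    for q in ("plate_top_center","magazine","stage","vial_block"):
        r=eyes.cut_out(p,q); print(q,[(round(d["conf"],2),np.round(d["position"],1).tolist(),int(d["mask"].sum())) for d in r][:3])
E
```

```text
{'clock': np.float64(0.0), 'joint_positions': array([60.44, 14.08, 89.32, -0.  , 76.7 , -9.97]), 'joint_velocities': array([ 0.1 , -0.  ,  0.07,  0.  ,  0.07,  0.07]), 'tau': array([-0.000e+00, -4.158e+01, -3.146e+01,  7.000e-02,  3.000e-02,
       -0.000e+00]), 'eef_pos': array([217.67, 612.03, 301.59]), 'eef_rot': array([-1.7989e+02, -2.0000e-02,  1.6041e+02]), 'force': array([ 0.7 , -0.62,  0.22]), 'ft_torque': array([ 0.05, -0.02, -0.03]), 'grasp_force': np.float64(0.0), 'grip_width': np.float64(93.75)}
side 45.504442165102255 318.9479294067495 202.47258520011093 [-0.12079417  0.          0.          0.          0.        ] [[-0.985, -0.171, -0.021], [-0.072, 0.519, -0.852], [0.156, -0.838, -0.524]] [587.4  76.8 869.5]
plate_top_center [(0.86, [345.4, 221.4], 1948)]
magazine [(0.79, [374.8, 224.1], 796)]
stage [(0.57, [326.5, 273.9], 6159)]
vial_block [(0.59, [365.5, 185.5], 2777)]
top 49.2646495600517 319.6706315841344 196.82594047025498 [-0.09787466  0.          0.          0.          0.        ] [[0.006, -0.999, 0.053], [-0.987, -0.014, -0.157], [0.158, -0.051, -0.986]] [-10.7 586.7 620.6]
plate_top_center []
magazine [(0.94, [264.4, 267.7], 1765)]
stage [(0.98, [186.2, 215.1], 6914)]
vial_block [(0.68, [350.6, 248.1], 7408)]
```

View pics/side0.png

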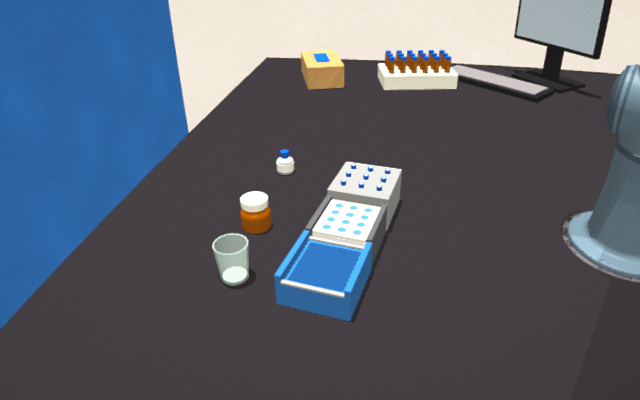

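View pics/top0.png

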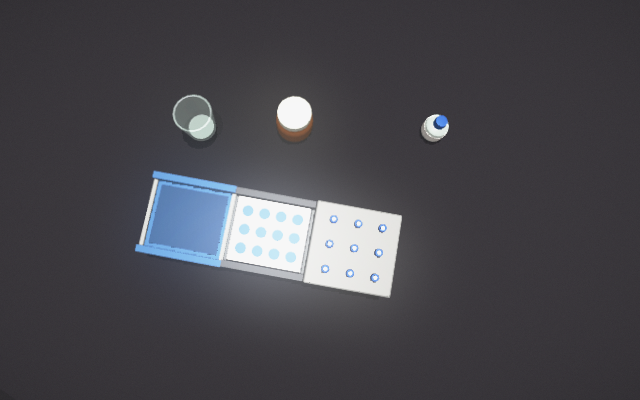

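The side view shows the stage nearest the camera (pocket ~(325,265)), the white plate at ~(347,221), and the vial block behind it at (365,185). In the top view the stage is to the left (188,218), i.e. +y, the plate is at (268,236), and the vial block is to the right. The glassware stands clear on the +x side, and the row is turned about −9°.

```bash
cat > h.py <<'E'
from workcell import manip, eyes
import cv2,numpy as np
from scipy.optimize import least_squares
def proj(p,X):
    f=200/np.tan(np.radians(p["vertical_fov"]/2)); K=np.array([[f,0,p["cx"]],[0,f,p["cy"]],[0,0,1]])
    return cv2.projectPoints(np.asarray(X,float).reshape(-1,1,3),cv2.Rodrigues(np.array(p["R"]))[0],np.array(p["t"],float),K,np.array(p["D"],float))[0][:,0]
def W(q,L):  # local magazine frame (y to stage) -> world
    c,s=np.cos(q[2]),np.sin(q[2]); L=np.asarray(L,float)
    return np.c_[q[0]+c*L[:,0]-s*L[:,1],q[1]+s*L[:,0]+c*L[:,1],L[:,2]]
E
python3 - <<'E'
from h import *
p=eyes.get_image("top"); ps=eyes.get_image("side")
L=[(61,-61,75),(61,-189,75),(-61,-189,75),(-61,-61,75),(61,189,60),(61,61,60),(-61,189,60),(-61,61,60)]
px=np.array([(318,202),(401,215),(390,297),(304,283),(154,174),(236,187),(136,250),(220,265)])
Lm=[(0,125-0,45)]
r=least_squares(lambda q:(proj(p,W(q,L))-px).ravel(),[450,50,-.15],x_scale=[10,10,.1])
print(r.x[:2],np.degrees(r.x[2]),np.round(r.fun.reshape(-1,2),1).tolist())
q=r.x; np.save("q.npy",q)
ed=lambda c,z,a,b:[(sx*a,c+sy*b,z) for sx,sy in((1,1),(1,-1),(-1,-1),(-1,1))]
for n,pp in(("t",p),("s",ps)):
    im=cv2.resize(pp["image"][:,:,::-1],None,fx=3,fy=3)
    for c,z,a,b in((0,58,48,55),(125,45,51,58),(125,60,61,64),(-125,75,61,64)):
        cv2.polylines(im,[np.int32(proj(pp,W(q,ed(c,z,a,b)))*3+1)],True,(0,0,255),1)
    im=im[480:930,350:1250] if n=="t" else im[460:960,800:1250]
    cv2.imwrite(f"pics/{n}1.png",cv2.resize(im,None,fx=.88,fy=.88) if n=="t" else im)
E
```

```text
[528.18596606  70.24000054] -9.528740619378844 [[-0.5, -2.5], [1.9, -0.1], [0.7, 1.0], [-1.3, -0.1], [-0.4, -2.5], [0.7, -0.5], [-1.1, 1.7], [0.1, 2.7]]
```

View pics/t1.png

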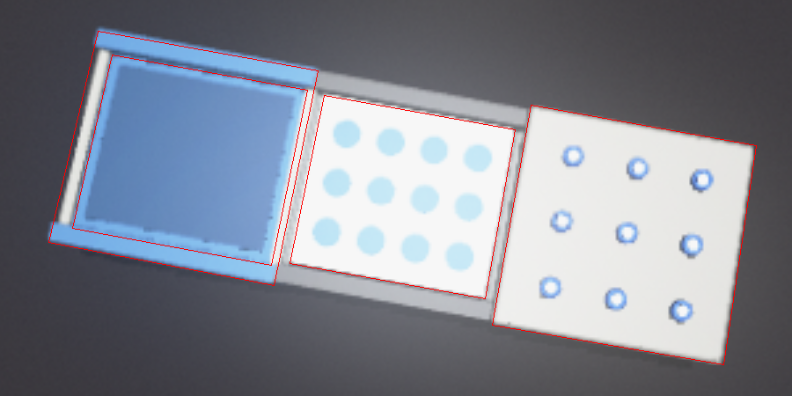

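View pics/s1.png

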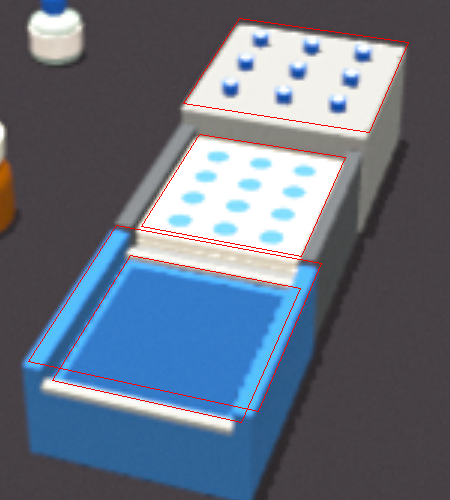

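The fitted magazine pose agrees with both views: plate about (528,70), yaw −9.5°, stage on +y. I'll turn the tool so that its x runs along the slide, then travel above the plate.

Call:
move_arm(
  deltas=[
    {"wz": 0.775,"gripper": 0.45},
    {"wz": 0.775,"gripper": 0.45},
    {"wz": 0.775,"gripper": 0.45},
    {"wz": 0.775,"gripper": 0.45},
    {"wz": 0.775,"gripper": 0.45},
    {"wz": 0.775,"gripper": 0.45},
    {"wz": 0.775,"gripper": 0.45},
    {"wz": 0.775,"gripper": 0.45},
    {"wz": 0.775,"gripper": 0.45},
    {"wz": 0.775,"gripper": 0.45},
    {"wz": 0.775,"gripper": 0.45},
    {"wz": 0.775,"gripper": 0.45},
    {"gripper": 0.45},
  ],
  grip_force=20,
)

```text
invalid input at $.deltas[0]: expected keys x, y, z, wx, wy, wz, gripper
```

Call:
move_arm(
  deltas=[
    {"x": -1,"y": 0.79,"gripper": 0.45},
    {"x": -1,"y": 0.79,"gripper": 0.45},
    {"x": -1,"y": 0.79,"gripper": 0.45},
    {"x": -1,"y": 0.79,"gripper": 0.45},
    {"x": -1,"y": 0.79,"gripper": 0.45},
    {"x": -1,"y": 0.79,"gripper": 0.45},
    {"x": -1,"y": 0.79,"gripper": 0.45},
    {"x": -1,"y": 0.79,"gripper": 0.45},
    {"x": -1,"y": 0.79,"gripper": 0.45},
    {"x": -1,"y": 0.79,"gripper": 0.45},
    {"x": -1,"y": 0.79,"gripper": 0.45},
    {"x": -1,"y": 0.79,"gripper": 0.45},
    {"x": -1,"y": 0.79,"gripper": 0.45},
    {"x": -1,"y": 0.79,"gripper": 0.45},
    {"x": -1,"y": 0.79,"gripper": 0.45},
    {"x": -1,"y": 0.79,"gripper": 0.45},
    {"x": -1,"y": 0.79,"gripper": 0.45},
    {"x": -1,"y": 0.79,"gripper": 0.45},
    {"x": -1,"y": 0.79,"gripper": 0.45},
    {"gripper": 0.45},
  ],
)

```text
invalid input at $.deltas[0]: expected keys x, y, z, wx, wy, wz, gripper
```

Call:
move_arm(
  deltas=[
    {"x": 0,"y": 0,"z": 0,"wx": 0,"wy": 0,"wz": 0.93,"gripper": 0.45},
    {"x": 0,"y": 0,"z": 0,"wx": 0,"wy": 0,"wz": 0.93,"gripper": 0.45},
    {"x": 0,"y": 0,"z": 0,"wx": 0,"wy": 0,"wz": 0.93,"gripper": 0.45},
    {"x": 0,"y": 0,"z": 0,"wx": 0,"wy": 0,"wz": 0.93,"gripper": 0.45},
    {"x": 0,"y": 0,"z": 0,"wx": 0,"wy": 0,"wz": 0.93,"gripper": 0.45},
    {"x": 0,"y": 0,"z": 0,"wx": 0,"wy": 0,"wz": 0.93,"gripper": 0.45},
    {"x": 0,"y": 0,"z": 0,"wx": 0,"wy": 0,"wz": 0.93,"gripper": 0.45},
    {"x": 0,"y": 0,"z": 0,"wx": 0,"wy": 0,"wz": 0.93,"gripper": 0.45},
    {"x": 0,"y": 0,"z": 0,"wx": 0,"wy": 0,"wz": 0.93,"gripper": 0.45},
    {"x": 0,"y": 0,"z": 0,"wx": 0,"wy": 0,"wz": 0.93,"gripper": 0.45},
    {"x": 0,"y": 0,"z": 0,"wx": 0,"wy": 0,"wz": 0,"gripper": 0.45},
  ],
  grip_force=20,
)

```text
clock: 1.7
eef_pos: [217.9, 612.4, 302.7]
eef_rot: [-180.0, 0.0, 80.5]
force: [-0.5, 0.1, 0.1]
grip_width: 51.7
grasp_force: 0.0
```

Call:
move_arm(
  deltas=[
    {"x": -1,"y": 0.79,"z": 0,"wx": 0,"wy": 0,"wz": 0,"gripper": 0.45},
    {"x": -1,"y": 0.79,"z": 0,"wx": 0,"wy": 0,"wz": 0,"gripper": 0.45},
    {"x": -1,"y": 0.79,"z": 0,"wx": 0,"wy": 0,"wz": 0,"gripper": 0.45},
    {"x": -1,"y": 0.79,"z": 0,"wx": 0,"wy": 0,"wz": 0,"gripper": 0.45},
    {"x": -1,"y": 0.79,"z": 0,"wx": 0,"wy": 0,"wz": 0,"gripper": 0.45},
    {"x": -1,"y": 0.79,"z": 0,"wx": 0,"wy": 0,"wz": 0,"gripper": 0.45},
    {"x": -1,"y": 0.79,"z": 0,"wx": 0,"wy": 0,"wz": 0,"gripper": 0.45},
    {"x": -1,"y": 0.79,"z": 0,"wx": 0,"wy": 0,"wz": 0,"gripper": 0.45},
    {"x": -1,"y": 0.79,"z": 0,"wx": 0,"wy": 0,"wz": 0,"gripper": 0.45},
    {"x": -1,"y": 0.79,"z": 0,"wx": 0,"wy": 0,"wz": 0,"gripper": 0.45},
    {"x": -1,"y": 0.79,"z": 0,"wx": 0,"wy": 0,"wz": 0,"gripper": 0.45},
    {"x": -1,"y": 0.79,"z": 0,"wx": 0,"wy": 0,"wz": 0,"gripper": 0.45},
    {"x": -1,"y": 0.79,"z": 0,"wx": 0,"wy": 0,"wz": 0,"gripper": 0.45},
    {"x": -1,"y": 0.79,"z": 0,"wx": 0,"wy": 0,"wz": 0,"gripper": 0.45},
    {"x": -1,"y": 0.79,"z": 0,"wx": 0,"wy": 0,"wz": 0,"gripper": 0.45},
    {"x": -1,"y": 0.79,"z": 0,"wx": 0,"wy": 0,"wz": 0,"gripper": 0.45},
    {"x": -1,"y": 0.79,"z": 0,"wx": 0,"wy": 0,"wz": 0,"gripper": 0.45},
    {"x": -1,"y": 0.79,"z": 0,"wx": 0,"wy": 0,"wz": 0,"gripper": 0.45},
    {"x": -1,"y": 0.79,"z": 0,"wx": 0,"wy": 0,"wz": 0,"gripper": 0.45},
    {"x": 0,"y": 0,"z": 0,"wx": 0,"wy": 0,"wz": 0,"gripper": 0.45},
  ],
)

```text
clock: 3.7
eef_pos: [510.7, 79.4, 302.9]
eef_rot: [180.0, 0.0, 80.4]
force: [0.2, -0.1, -0.9]
grip_width: 51.7
grasp_force: 0.0
```

Call:
move_arm(
  deltas=[
    {"x": -0.57,"y": 0.37,"z": 0,"wx": 0,"wy": 0,"wz": 0,"gripper": 0.45},
    {"x": -0.56,"y": 0.38,"z": 0,"wx": 0,"wy": 0,"wz": 0,"gripper": 0.45},
    {"x": 0,"y": 0,"z": 1,"wx": 0,"wy": 0,"wz": 0,"gripper": 0.45},
    {"x": 0,"y": 0,"z": 1,"wx": 0,"wy": 0,"wz": 0,"gripper": 0.45},
    {"x": 0,"y": 0,"z": 1,"wx": 0,"wy": 0,"wz": 0,"gripper": 0.45},
    {"x": 0,"y": 0,"z": 1,"wx": 0,"wy": 0,"wz": 0,"gripper": 0.45},
    {"x": 0,"y": 0,"z": 0.8,"wx": 0,"wy": 0,"wz": 0,"gripper": 0.45},
    {"x": 0,"y": 0,"z": 0.5,"wx": 0,"wy": 0,"wz": 0,"gripper": 0.45},
    {"x": 0,"y": 0,"z": 0.2,"wx": 0,"wy": 0,"wz": 0,"gripper": 0.45},
    {"x": 0,"y": 0,"z": 0,"wx": 0,"wy": 0,"wz": 0,"gripper": 0.45},
  ],
)

```text
clock: 4.7
eef_pos: [523.3, 50.9, 165.0]
eef_rot: [-180.0, 0.0, 80.5]
force: [0.4, -0.8, 0.4]
grip_width: 51.7
grasp_force: 0.0
```

```bash
python3 - <<'E'
from h import *
out=[]
for n,sl in(("side",np.s_[130:330,250:450]),("top",np.s_[130:330,130:430])):
    p=eyes.get_image(n); out.append(cv2.resize(p["image"][sl][:,:,::-1],None,fx=1.6,fy=1.6))
cv2.imwrite("pics/a2.png",np.hstack(out))
E
```

```text
(no output)
```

View pics/a2.png

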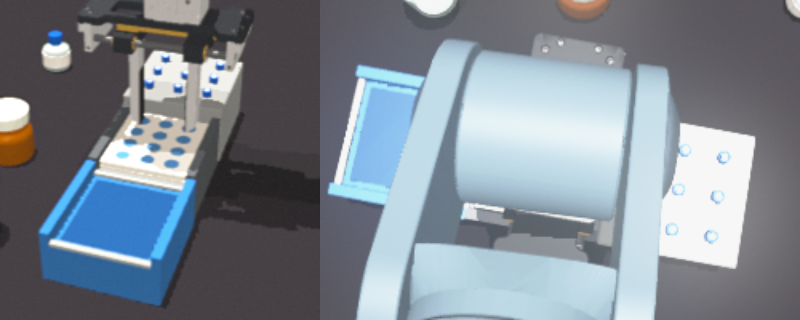

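The side view (left half) shows both fingertips over the plate's rear part, clear of the walls. I'll descend to contact in small steps.

Call:
move_arm(
  deltas=[
    {"x": 0,"y": 0,"z": 0.2,"wx": 0,"wy": 0,"wz": 0,"gripper": 0.45},
    {"x": 0,"y": 0,"z": 0.1,"wx": 0,"wy": 0,"wz": 0,"gripper": 0.45},
    {"x": 0,"y": 0,"z": 0.04,"wx": 0,"wy": 0,"wz": 0,"gripper": 0.45},
    {"x": 0,"y": 0,"z": 0,"wx": 0,"wy": 0,"wz": 0,"gripper": 0.45},
    {"x": 0,"y": 0,"z": 0,"wx": 0,"wy": 0,"wz": 0,"gripper": 0.45},
  ],
)

```text
clock: 5.3
eef_pos: [523.3, 51.0, 156.7]
eef_rot: [180.0, -0.0, 80.5]
force: [-0.6, -0.3, 0.8]
grip_width: 51.5
grasp_force: 0.0
```

Call:
move_arm(
  deltas=[
    {"x": 0,"y": 0,"z": 0.03,"wx": 0,"wy": 0,"wz": 0,"gripper": 0.45},
    {"x": 0,"y": 0,"z": 0,"wx": 0,"wy": 0,"wz": 0,"gripper": 0.45},
  ],
)

```text
clock: 5.5
eef_pos: [523.3, 51.0, 155.9]
eef_rot: [180.0, 0.0, 80.5]
force: [-0.1, -0.1, 0.3]
grip_width: 51.5
grasp_force: 0.0
```

Call:
move_arm(
  deltas=[
    {"x": 0,"y": 0,"z": 0.02,"wx": 0,"wy": 0,"wz": 0,"gripper": 0.45},
    {"x": 0,"y": 0,"z": 0.02,"wx": 0,"wy": 0,"wz": 0,"gripper": 0.45},
    {"x": 0,"y": 0,"z": 0,"wx": 0,"wy": 0,"wz": 0,"gripper": 0.45},
  ],
)

```text
clock: 5.8
eef_pos: [523.6, 51.0, 155.5]
eef_rot: [180.0, 0.0, 80.5]
force: [-0.9, -0.4, 4.1]
grip_width: 51.6
grasp_force: 2.2
```

Call:
move_arm(
  deltas=[
    {"x": 0,"y": 0,"z": 0.02,"wx": 0,"wy": 0,"wz": 0,"gripper": 0.45},
    {"x": 0,"y": 0,"z": 0,"wx": 0,"wy": 0,"wz": 0,"gripper": 0.45},
  ],
)

```text
clock: 6.0
eef_pos: [523.9, 50.9, 155.4]
eef_rot: [179.9, 0.0, 80.5]
force: [-2.0, 0.7, 6.7]
grip_width: 51.6
grasp_force: 3.5
```

Call:
move_arm(
  deltas=[
    {"x": 0,"y": 0,"z": 0.02,"wx": 0,"wy": 0,"wz": 0,"gripper": 0.45},
    {"x": 0.1,"y": 0,"z": 0,"wx": 0,"wy": 0,"wz": 0,"gripper": 0.45},
    {"x": 0.1,"y": 0,"z": 0,"wx": 0,"wy": 0,"wz": 0,"gripper": 0.45},
    {"x": 0.1,"y": 0,"z": 0,"wx": 0,"wy": 0,"wz": 0,"gripper": 0.45},
    {"x": 0.1,"y": 0,"z": 0,"wx": 0,"wy": 0,"wz": 0,"gripper": 0.45},
    {"x": 0.1,"y": 0,"z": 0,"wx": 0,"wy": 0,"wz": 0,"gripper": 0.45},
    {"x": 0.1,"y": 0,"z": 0,"wx": 0,"wy": 0,"wz": 0,"gripper": 0.45},
  ],
)

```text
clock: 6.7
eef_pos: [526.9, 65.4, 155.4]
eef_rot: [179.9, 0.1, 80.5]
force: [-1.0, -2.0, 8.1]
grip_width: 51.6
grasp_force: 4.1
```

```bash
cat > look.py <<'E'
from h import *
import sys
q=np.load("q.npy"); p=eyes.get_image("side")
sl=np.s_[130:330,250:450]
cv2.imwrite(f"pics/{sys.argv[1]}.png",cv2.resize(p["image"][sl][:,:,::-1],None,fx=2.5,fy=2.5))
for d in eyes.cut_out(p,"plate_top_center")[:1]:
    ys,xs=np.nonzero(d["mask"])
    # lowest mask pixels = front edge; compare with predicted front upper edge mid for shifts
    print(d["conf"],d["position"],len(ys),"front row at centre cols:")
    best=[]
    for sh in range(0,130,2):
        u=proj(p,W(q,[(0,55+sh,54)]))[0]
        c=xs==int(round(u[0]))
        if c.any(): best.append((abs(ys[c].max()-u[1]),sh,u.round(1).tolist()))
    print(sorted(best)[:3])
s=manip.read_state(); print(np.round(s["eef_pos"],1),np.round(s["force"],1))
E
python3 look.py b1
```

```text
0.59 [343.1, 227.1] 1786 front row at centre cols:
[(np.float64(0.04674797268987163), 20, [336.2, 242.0]), (np.float64(0.6240643540306792), 22, [335.8, 242.6]), (np.float64(0.7149509371467104), 18, [336.5, 241.3])]
[526.9  65.6 155.4] [-1.  -0.8  8.1]
```

Call:
move_arm(
  deltas=[
    {"x": 0.15,"y": 0,"z": 0,"wx": 0,"wy": 0,"wz": 0,"gripper": 0.45},
    {"x": 0.15,"y": 0,"z": 0,"wx": 0,"wy": 0,"wz": 0,"gripper": 0.45},
    {"x": 0.15,"y": 0,"z": 0,"wx": 0,"wy": 0,"wz": 0,"gripper": 0.45},
    {"x": 0.15,"y": 0,"z": 0,"wx": 0,"wy": 0,"wz": 0,"gripper": 0.45},
    {"x": 0.15,"y": 0,"z": 0,"wx": 0,"wy": 0,"wz": 0,"gripper": 0.45},
    {"x": 0.15,"y": 0,"z": 0,"wx": 0,"wy": 0,"wz": 0,"gripper": 0.45},
    {"x": 0.15,"y": 0,"z": 0,"wx": 0,"wy": 0,"wz": 0,"gripper": 0.45},
    {"x": 0.15,"y": 0,"z": 0,"wx": 0,"wy": 0,"wz": 0,"gripper": 0.45},
    {"x": 0.15,"y": 0,"z": 0,"wx": 0,"wy": 0,"wz": 0,"gripper": 0.45},
    {"x": 0.15,"y": 0,"z": 0,"wx": 0,"wy": 0,"wz": 0,"gripper": 0.45},
  ],
)

```text
clock: 7.8
eef_pos: [533.0, 102.5, 155.4]
eef_rot: [179.9, 0.0, 80.5]
force: [-1.2, -1.8, 8.9]
grip_width: 51.2
grasp_force: 4.2
```

```bash
python3 look.py b2
```

```text
0.73 [335.3, 238.0] 2102 front row at centre cols:
[(np.float64(0.16135432352501766), 58, [329.1, 255.2]), (np.float64(0.5589192415923776), 56, [329.5, 254.4]), (np.float64(0.8845202175556324), 60, [328.7, 255.9])]
[533.  102.8 155.4] [-1.6 -1.1  8.1]
```

View pics/b2.png

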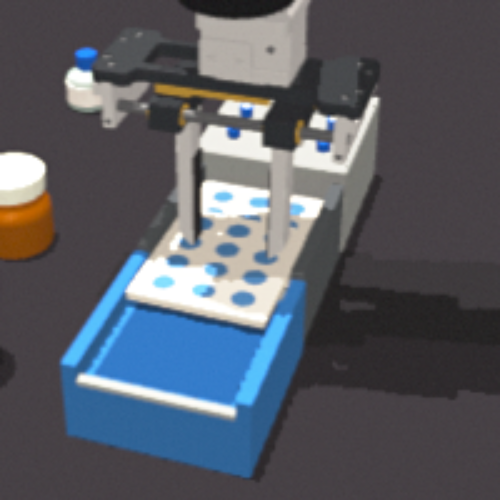

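The plate's front edge is now over the stage (about (200,305) in the crop). The plate is straight between the fences and the fingers haven't slipped, so I'll continue.

Call:
move_arm(
  deltas=[
    {"x": 0.12,"y": 0,"z": 0,"wx": 0,"wy": 0,"wz": 0,"gripper": 0.45},
    {"x": 0.12,"y": 0,"z": 0,"wx": 0,"wy": 0,"wz": 0,"gripper": 0.45},
    {"x": 0.12,"y": 0,"z": 0,"wx": 0,"wy": 0,"wz": 0,"gripper": 0.45},
    {"x": 0.12,"y": 0,"z": 0,"wx": 0,"wy": 0,"wz": 0,"gripper": 0.45},
    {"x": 0.12,"y": 0,"z": 0,"wx": 0,"wy": 0,"wz": 0,"gripper": 0.45},
    {"x": 0.12,"y": 0,"z": 0,"wx": 0,"wy": 0,"wz": 0,"gripper": 0.45},
    {"x": 0.12,"y": 0,"z": 0,"wx": 0,"wy": 0,"wz": 0,"gripper": 0.45},
    {"x": 0,"y": 0,"z": 0,"wx": 0,"wy": 0,"wz": 0,"gripper": 0.45},
  ],
)

```text
clock: 8.7
eef_pos: [536.6, 123.5, 155.4]
eef_rot: [179.8, -0.0, 80.5]
force: [0.5, 0.0, 6.4]
grip_width: 51.6
grasp_force: 3.7
```

Call:
move_arm(
  deltas=[
    {"x": 0.12,"y": 0,"z": 0,"wx": 0,"wy": 0,"wz": 0,"gripper": 0.45},
    {"x": 0.12,"y": 0,"z": 0.01,"wx": 0,"wy": 0,"wz": 0,"gripper": 0.45},
    {"x": 0.12,"y": 0,"z": 0.01,"wx": 0,"wy": 0,"wz": 0,"gripper": 0.45},
    {"x": 0.12,"y": 0,"z": 0.01,"wx": 0,"wy": 0,"wz": 0,"gripper": 0.45},
  ],
)

```text
clock: 9.1
eef_pos: [538.8, 135.1, 155.0]
eef_rot: [179.8, 0.0, 80.5]
force: [-0.8, -2.4, 9.4]
grip_width: 52.1
grasp_force: 4.5
```

```bash
python3 look.py b3
```

```text
0.66 [332.7, 249.4] 2394 front row at centre cols:
[(np.float64(0.19592468129758345), 98, [321.0, 270.2]), (np.float64(0.5853267671240587), 96, [321.5, 269.4]), (np.float64(0.9804054978010868), 100, [320.6, 271.0])]
[538.8 135.4 155. ] [ 0.2 -0.4  8.9]
```

View pics/b3.png

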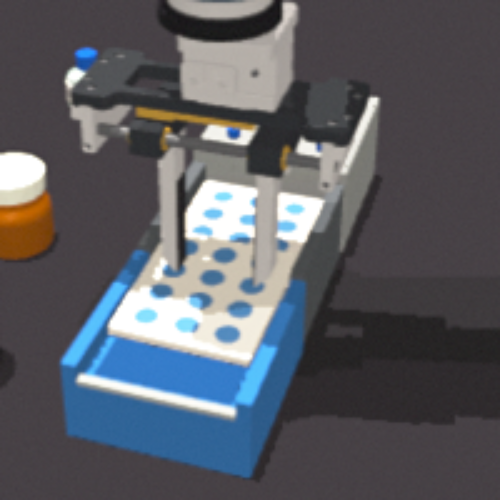

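Call:
move_arm(
  deltas=[
    {"x": 0.12,"y": 0,"z": 0.01,"wx": 0,"wy": 0,"wz": 0,"gripper": 0.45},
    {"x": 0.12,"y": 0,"z": 0.01,"wx": 0,"wy": 0,"wz": 0,"gripper": 0.45},
    {"x": 0.12,"y": 0,"z": 0.01,"wx": 0,"wy": 0,"wz": 0,"gripper": 0.45},
    {"x": 0.12,"y": 0,"z": 0.01,"wx": 0,"wy": 0,"wz": 0,"gripper": 0.45},
    {"x": 0.12,"y": 0,"z": 0.01,"wx": 0,"wy": 0,"wz": 0,"gripper": 0.45},
    {"x": 0.12,"y": 0,"z": 0.01,"wx": 0,"wy": 0,"wz": 0,"gripper": 0.45},
    {"x": 0.12,"y": 0,"z": 0.01,"wx": 0,"wy": 0,"wz": 0,"gripper": 0.45},
  ],
)

```text
clock: 9.9
eef_pos: [542.5, 155.7, 153.8]
eef_rot: [179.8, 0.0, 80.5]
force: [-1.2, -3.3, 11.1]
grip_width: 52.1
grasp_force: 6.1
```

Call:
move_arm(
  deltas=[
    {"x": 0.1,"y": 0,"z": 0,"wx": 0,"wy": 0,"wz": 0,"gripper": 0.45},
    {"x": 0.1,"y": 0,"z": 0,"wx": 0,"wy": 0,"wz": 0,"gripper": 0.45},
    {"x": 0.1,"y": 0,"z": 0.02,"wx": 0,"wy": 0,"wz": 0,"gripper": 0.45},
    {"x": 0.1,"y": 0,"z": 0.02,"wx": 0,"wy": 0,"wz": 0,"gripper": 0.45},
  ],
)

```text
clock: 10.3
eef_pos: [544.0, 165.7, 152.4]
eef_rot: [179.8, 0.0, 80.5]
force: [-0.6, -3.5, 11.7]
grip_width: 51.8
grasp_force: 5.9
```

```bash
python3 look.py b4
```

```text
0.61 [325.8, 263.1] 2525 front row at centre cols:
[(np.float64(0.31250102053024875), 128, [314.5, 282.3]), (np.float64(0.5191316125279286), 126, [315.0, 281.5]), (np.float64(1.347272615190036), 124, [315.4, 280.7])]
[544.  165.9 152.4] [-1.4 -1.6  9.9]
```

View pics/b4.png

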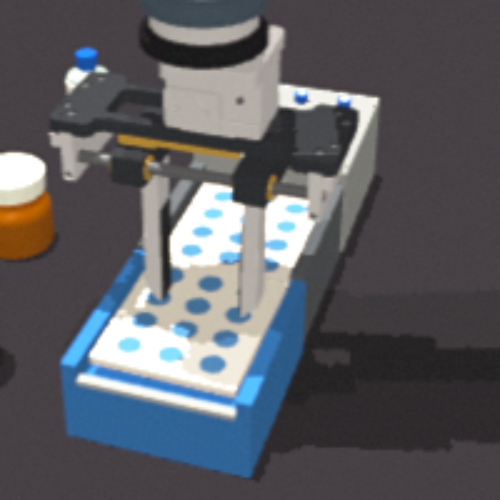

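The front edge is a few mm from the far rim (around (160,375)) and the plate is still riding on the near rim. About 8 mm remains.

Call:
move_arm(
  deltas=[
    {"x": 0.08,"y": 0,"z": 0,"wx": 0,"wy": 0,"wz": 0,"gripper": 0.45},
    {"x": 0.08,"y": 0,"z": 0,"wx": 0,"wy": 0,"wz": 0,"gripper": 0.45},
    {"x": 0.08,"y": 0,"z": 0.02,"wx": 0,"wy": 0,"wz": 0,"gripper": 0.45},
    {"x": 0.06,"y": 0,"z": 0.02,"wx": 0,"wy": 0,"wz": 0,"gripper": 0.45},
    {"x": 0,"y": 0,"z": 0,"wx": 0,"wy": 0,"wz": 0,"gripper": 0.45},
  ],
)

```text
clock: 10.9
eef_pos: [544.9, 173.5, 150.7]
eef_rot: [179.8, -0.1, 80.5]
force: [0.1, 0.9, -0.4]
grip_width: 51.5
grasp_force: 0.0
```

Contact was lost at a tip height just above the height of a seated plate, so the plate seems to have dropped in. I'll lift and check.

Call:
move_arm(
  deltas=[
    {"x": 0,"y": 0,"z": -0.3,"wx": 0,"wy": 0,"wz": 0,"gripper": 0.45},
    {"x": 0,"y": 0,"z": -1,"wx": 0,"wy": 0,"wz": 0,"gripper": 0.45},
    {"x": 0,"y": 0,"z": -1,"wx": 0,"wy": 0,"wz": 0,"gripper": 0.45},
    {"x": 0,"y": 0,"z": -1,"wx": 0,"wy": 0,"wz": 0,"gripper": 0.45},
    {"x": 0,"y": 0,"z": -1,"wx": 0,"wy": 0,"wz": 0,"gripper": 0.45},
    {"x": 0,"y": -1,"z": -1,"wx": 0,"wy": 0,"wz": 0,"gripper": 0.45},
    {"x": 0,"y": -1,"z": -1,"wx": 0,"wy": 0,"wz": 0,"gripper": 0.45},
    {"x": 0,"y": -1,"z": -1,"wx": 0,"wy": 0,"wz": 0,"gripper": 0.45},
    {"x": 0,"y": -1,"z": 0,"wx": 0,"wy": 0,"wz": 0,"gripper": 0.45},
    {"x": 0,"y": -1,"z": 0,"wx": 0,"wy": 0,"wz": 0,"gripper": 0.45},
    {"x": 0,"y": 0,"z": 0,"wx": 0,"wy": 0,"wz": 0,"gripper": 0.45},
  ],
)

```text
clock: 12.0
eef_pos: [418.5, 194.4, 331.7]
eef_rot: [-180.0, -0.0, 80.6]
force: [-0.2, -0.1, 0.4]
grip_width: 51.8
grasp_force: 0.0
```

```bash
python3 look.py b5; python3 - <<'E'
from h import *
q=np.load("q.npy"); im=cv2.imread("pics/b5.png"); p=eyes.get_image("side")
u=proj(p,W(q,[(48,180,52),(48,70,52),(-48,70,52),(-48,180,52)]))
cv2.polylines(im,[np.int32((u-[250,130])*2.5)],True,(0,0,255),1); cv2.imwrite("pics/b6.png",im)
E
```

```text
0.63 [326.0, 265.4] 2804 front row at centre cols:
[(np.float64(3.6874989794697512), 128, [314.5, 282.3]), (np.float64(4.519131612527929), 126, [315.0, 281.5]), (np.float64(5.347272615190036), 124, [315.4, 280.7])]
[420.5 193.9 331.8] [ 0.4 -0.5  1.2]
```

View pics/b6.png

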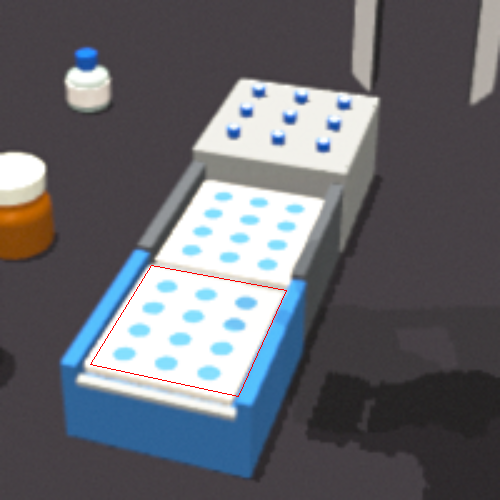

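The plate lies flat in the pocket and matches the overlay outline to about 2 mm. The magazine plates and glassware are unmoved, and the tip reached 53.3 mm without contact, which rules out a plate still on the rim (it would stand at about 54.7 mm there). Handing in.

```bash
python3 -c "
from workcell import manip
print(manip.hand_in())"
```

```text
the job is handed in; nothing more can be done
None
```

I dragged the top plate into the stage pocket, where it appears to lie flat, and handed the job in at about 12 s. The contact forces I read reached about 12 N, and in the side view the other plates and glassware looked unmoved. The hand-in returned no verdict.

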